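# Latch the clipper case

### The job

The hair-clipper case stands on end with its lid ajar. Take the latch's loop by its finger tab, lay it over the keeper on the lid so that its bar sits behind the hook, and let go of it; then press the lever down flat until it holds and the lid is pulled tight. Leave the bowl, the spoon and the fan handle where they are.

Things in the scene. Friction and masses are not known exactly. Their poses are not given: they have to be found in the camera images.
- case: Grey clipper case, fixed, standing on its hinge edge: 130 deep (x), 220 wide (y), 160 high. Origin on the worktop below the parting plane: rear shell x -85 to -1, lid shell x 3 to 45 when shut. x points out through the lid, z up. A steel draw latch sits at y = 0 on the flat top, otherwise bare; it moves only in the case's x-z plane.
- lid (a joint): Lid shell, hinged along y at x 0, z 10 of the case, so that its top edge moves out towards +x. 0 = shut, in rad. A springy seal (24 N m/rad) holds it ajar at about 0.065 (10 mm at the top) and pushes it back there when it is merely pressed; holding it shut at the keeper takes about 10 N.
- lever (a joint): Steel lever, 62 long from its pivot, 20 wide (26 at tip), 6 thick; rad: 0 = flat down (stop), pointing to -x of the case, upper face 17 above the case's top; pi/2 = upright; 2.2 = leaning to the lid (stop). Stays where left (0.03 N m). The loop swings on a pin through it 20 from the pivot. Hooked, pressing it takes up to 4 N at the tip, passes dead centre near 0.17, then holds itself down.
- lever_pivot (a point): Pivot axis of the lever, along y: x -23, z 174 in the case, 14 above the case's top; two ears 12 long in x, 20 high, at y +-13.5 carry it.
- lever_tip (a point): Middle of the free end of the lever, on the face that is uppermost when it is pressed down (the face towards the lid when it stands upright); 62 from the pivot.
- keeper (a point): Keeper, a steel hook on the lid's top: block 10 (x) x 12 (y) x 14 high whose lip, 10 to 14 above the lid's top, overhangs 3.5 towards +x. This point is the foot of its outer (+x) face on the lid's top: x 22, z 160 of the case with the lid shut; it tilts with the lid. The lid's flat top runs on 23 beyond it.
- loop_bar (a point): Centre of the steel loop's cross bar: 8 diameter, 46 long (y). Side rods (5 thick, at y +-19) join it to the pin on the lever, 70.1 from pin to bar axis. The loop drops by its weight. At first the bar lies on top of the keeper. Hooked: it lies on the lid's top beyond (+x of) the keeper. Frame turns with the loop: z up the tab; with x level the bar is 9.5 below the pin.
- loop_tab (a point): Grip point on the loop's black finger tab, 36 above the bar's centre along the loop's z. The tab is 14 wide (y) and 10 thick (x), and rises from the middle of the bar to 47 above the bar's centre. Pinched across its 14 width, the loop can turn between the fingers, and the lever follows when the loop is carried.
- bowl: Green ceramic bowl, 120 across and 55 high, loose on the worktop beside the case; origin under its centre. A bystander.
- spoon: Stainless steel spoon lying loose on the worktop; origin under its middle. A bystander.
- fan: Bamboo fan handle with bare ribs, 240 long, 10 high, lying loose on the worktop; origin near its middle, x towards the ribs. A bystander.

How it is judged:
By the outcome, as a careful person would: the job done as asked, in the order asked, and still so for the second after the job is handed in, with the robot touching nothing.
It also fails if it takes over 51 s, if anything falls off the work surface, if the arm or the gripper's body presses on something with over 40 N, if the wrist force passes 120 N, or if a joint passes its speed limit or range.

### The arm

A 7-joint arm with a two-finger parallel gripper is mounted at the origin on the work surface. World frame = base frame: x ahead of the robot, y to its left, z up, the work surface at z = 0. Lengths are in mm, angles in rad, forces in N, time in s.
With the tool pointing down it reaches from about 350 to 900 mm from the base axis. Payload 19.9 kg.
Tool frame: the origin (TCP) lies midway between the tips of the shut fingers; the grasp point (between the pads) lies 19 mm behind it; z points along the fingers, y is the line along which they close (so a half turn about z gives the same grasp; the last joint's range is limited). The gripper opens to 85 mm and grips with 20 to 120 N. Pads are 22 mm wide; open, the fingers measure 114 mm over their backs; the gripper's body (76 mm by 85 mm) begins 54 mm behind the grasp point. The pads swing forward as they close: fully open they stand 13 mm farther back than shut.
Start: joints at [-1.278, 0.417, -0.01, 1.614, 0.005, 1.111, -0.053], TCP at [204.761, 590.486, 231.26] pointing down, gripper open.
Joint ranges: [-2.81, 2.81], [-0.39, 2.02], [-1.27, 1.25], [0.06, 2.57], [-1.19, 4.33], [0.19, 2], [-2.82, 2.82]. Speed limits (rad/s): [1.89, 1.89, 2.39, 2.39, 3.01, 3.01, 3.01].

### API

Orientations are given as a rotation vector (axis times angle).
In Python, from bench import movep, servo_line, move_joints, ungrasp, close, hold, ik, grab_frame, Unreachable, close_job, get_time_s, get_qpos, get_joint_vel, get_joint_torque, get_eef_pos, get_ee_rot, get_ft_force, get_ft_torque, get_width, get_gripper_force gives the robot as it stands. The module is installed in compiled form; this text tells all that it offers. Calls block until the motion is done:
- movep(position, orientation): joint-space move of the TCP to a pose.
- servo_line(position, v=150, rotation=None): straight line of the TCP; rotation=None keeps the orientation; v is the mean speed in mm/s.
- move_joints(angles): joint-space move.
- ungrasp() and close(): open the fingers fully, or close them until they stop; the grip force is fixed at half the most.
- hold(seconds).
- ik(position, orientation): joint angles nearest the present ones, or None.
- grab_frame(name): name is "scene" or "side" or "wrist"; returns a dict with "frame" (400x640x3 uint8, red, green, blue), "K" (3x3 intrinsics, pixels), "k1" (the pictures are not rectified: a ray, as slopes to the right and down, at radius r is drawn at 1 + k1 r^2 times it, then the intrinsics apply), "world_to_cam" (4x4, takes a point from world to camera coordinates); the wrist camera has in their place "tool_from_camera" (4x4, takes a point from camera to tool coordinates, whose origin is the TCP and whose axes are the flange's). Camera axes: x right, y down, z forward; pixel columns grow to the right and rows downward; lengths in mm; the calibration is good to about 2 mm. A picture is of the moment at which its call begins: read the wrist's pose just before it. There is no depth.
A pose or a line that the arm cannot do raises Unreachable and nothing moves.
- close_job(): hands the job in; it is judged then, once.
Readings, each from a call of its own:
- get_time_s(): time.
- get_qpos(): joint angles.
- get_joint_vel(): joint speeds.
- get_joint_torque(): joint torques, N m.
- get_eef_pos(): TCP position.
- get_ee_rot(): TCP orientation.
- get_ft_force(): force on the tool from outside, world axes, zero at the start.
- get_ft_torque(): the same for the moment, N m.
- get_width(): finger opening in mm.
- get_gripper_force(): force on a finger pad.
Only numpy, scipy, OpenCV 4.12 (cv2) and the standard library are available. Lean on these libraries where they do the work, as an engineer would, in place of code of your own. Each camera call takes 0.05 s, during which the arm holds its last target. There are 200 camera calls.

## Working session

There is one attempt and no reset: what is moved stays moved. The work goes in short steps, each a Python script; the robot and the scene stay as the last script left them, time stands still between calls to the robot, and variables do not carry over. Pictures are saved under pics/ and viewed, at most 10 in all, crops included, and the job is handed in when it is done.

```bash
mkdir -p pics; python3 - <<'E'
from bench import *
import cv2,numpy as np
for n in("scene","side"):
    d=grab_frame(n);cv2.imwrite(f"pics/{n}0.png",d["frame"][:,:,::-1]);np.savez(f"{n}0.npz",**d)
    print(n,d["K"].tolist(),d["k1"],np.round(d["world_to_cam"],3).tolist())
print(get_ee_rot(),get_time_s())
E
```

```text
scene [[441.1917910762538, 0.0, 322.3104856576108], [0.0, 441.1917910762538, 195.37873538192255], [0.0, 0.0, 1.0]] -0.10071190339889316 [[0.258, 0.966, -0.009, -102.088], [0.545, -0.154, -0.824, -203.458], [-0.798, 0.208, -0.566, 1972.455], [0.0, 0.0, 0.0, 1.0]]
side [[464.6707540297377, 0.0, 310.16266409250596], [0.0, 464.6707540297377, 199.60302299897853], [0.0, 0.0, 1.0]] -0.11796050321512652 [[0.93, -0.367, -0.002, -536.503], [-0.193, -0.483, -0.854, 215.608], [0.313, 0.795, -0.52, 1220.836], [0.0, 0.0, 0.0, 1.0]]
[-5.21872113e-01 -3.09783855e+00  1.73925422e-03] 0.1
```

View pics/scene0.png

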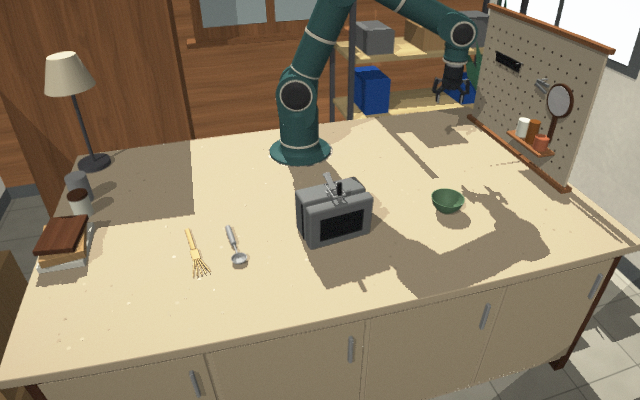

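View pics/side0.png

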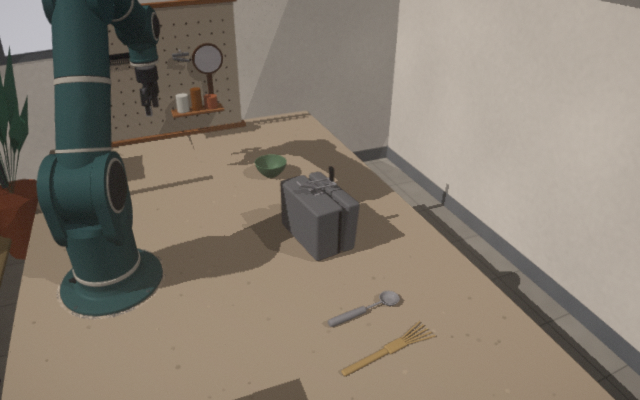

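Scene view: the case is at about (335,212), with the black tab near (339,187). Side view: the case is at about (320,215), with the tab near (332,174). I'll enlarge both.

```bash
python3 - <<'E'
import cv2,numpy as np
a=cv2.imread("pics/scene0.png")[165:255,285:385];b=cv2.imread("pics/side0.png")[160:265,270:370]
a=cv2.resize(a,None,fx=4,fy=4,interpolation=cv2.INTER_CUBIC);b=cv2.resize(b,None,fx=4,fy=4,interpolation=cv2.INTER_CUBIC)
c=np.zeros((420,800,3),np.uint8);c[:360,:400]=a;c[:,400:]=b
c=np.clip(c.astype(float)*1.4,0,255).astype(np.uint8);cv2.imwrite("pics/crop0.png",c)
E
```

```text
(no output)
```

View pics/crop0.png

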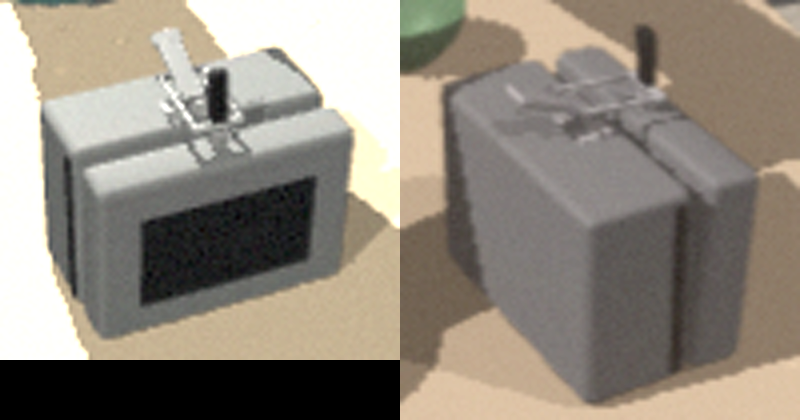

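The left crop shows the tab centred at scene px (339,188.8) and the lid's lower corners at (311.3,249.3) and (370,235). In the right crop the tab is at side px (331.5,174.3).

```bash
cat > h.py <<'E'
import numpy as np,cv2
from scipy.spatial.transform import Rotation as R
def ray(px,K,k1,T):  # T: world_to_cam -> origin,dir
    d=cv2.undistortPoints(np.array([[px]],float),np.array(K),np.array([float(k1),0,0,0]))[0,0]
    Rm,t=T[:3,:3],T[:3,3]; v=Rm.T@np.r_[d,1]; return -Rm.T@t,v/np.linalg.norm(v)
def load(n):
    d=np.load(n); return d["K"],d["k1"],d["world_to_cam"]
def plane(o,d,z): return o+d*(z-o[2])/d[2]
def tri(a,b):
    A=np.zeros((3,3));y=np.zeros(3)
    for o,d in(a,b):
        P=np.eye(3)-np.outer(d,d);A+=P;y+=P@o
    p=np.linalg.solve(A,y); return p,[np.linalg.norm((np.eye(3)-np.outer(d,d))@(p-o)) for o,d in(a,b)]
def tool_down(yaw): # tool z down, tool y along world angle yaw
    y=np.array([np.cos(yaw),np.sin(yaw),0]);z=np.array([0,0,-1.]);return R.from_matrix(np.c_[np.cross(y,z),y,z]).as_rotvec()
E
python3 - <<'E'
from h import *
S=load("scene0.npz");D=load("side0.npz")
s=lambda x,y:ray((285+x/4,165+y/4),*S); d=lambda x,y:ray((270+(x-400)/4,160+y/4),*D)
print("tab",tri(s(217,95),d(646,57)))
a=plane(*s(105,337),0);b=plane(*s(340,280),0);print("lid bottom",a,b,np.linalg.norm(b-a),np.degrees(np.arctan2(*(b-a)[1::-1])))
c=plane(*d(592,402),0);e=plane(*d(735,357),0);print("side bottom",c,e)
c=plane(*d(592,225),160);e=plane(*d(450,92),160);f=plane(*d(685,197),160);print("rear top",c,e,f,np.linalg.norm(c-e))
print("levertip",tri(s(165,35),d(515,92)))
print("top",plane(*s(45,105),160),plane(*s(272,50),160))
E
```

```text
tab (array([637.29937714,  -9.63426698, 199.19513897]), [np.float64(1.4462818490472262), np.float64(1.4462818490471512)])
lid bottom [ 6.62146260e+02 -1.08087089e+02 -1.13686838e-13] [ 6.45484833e+02  9.90038482e+01 -1.13686838e-13] 207.7601009095228 94.59980371247197
side bottom [ 5.50907817e+02 -1.25102656e+02  1.13686838e-13] [ 666.21009185 -115.833642      0.        ]
rear top [ 542.86919134 -141.80393283  160.        ] [513.95079516  57.93790593 160.        ] [ 612.47480006 -133.53742463  160.        ] 201.82436866637227
levertip (array([535.37606369, -21.91982734, 196.62568632]), [np.float64(0.4819730394974242), np.float64(0.48197303949733367)])
top [ 555.39378117 -127.44705681  160.        ] [526.24365855  73.14571839 160.        ]
```

```bash
python3 - <<'E'
from h import *
from bench import *
movep([600,-10,430],tool_down(np.radians(96)))
p=get_eef_pos();r=get_ee_rot();d=grab_frame("wrist")
print(p,r,get_qpos(),get_time_s());print(d["K"].tolist(),d["k1"],np.round(d["tool_from_camera"],3).tolist())
np.savez("w1.npz",p=p,r=r,**d);cv2.imwrite("pics/w1.png",d["frame"][:,:,::-1])
E
```

```text
[600.03670562  -9.13723016 429.69975715] [ 1.66020496e-01 -3.13677050e+00 -2.22449033e-04] [-0.49214425  0.29576417  0.60662912  1.39928747 -0.16739932  1.49841927
  1.78264894] 2.7833
[[283.6787136231522, 0.0, 318.74708068421796], [0.0, 283.6787136231522, 198.31888947287797], [0.0, 0.0, 1.0]] -0.0023592985419254174 [[0.0, -0.963, -0.268, 68.297], [1.0, 0.0, 0.001, -0.393], [-0.001, -0.268, 0.963, -141.731], [0.0, 0.0, 0.0, 1.0]]
```

View pics/w1.png

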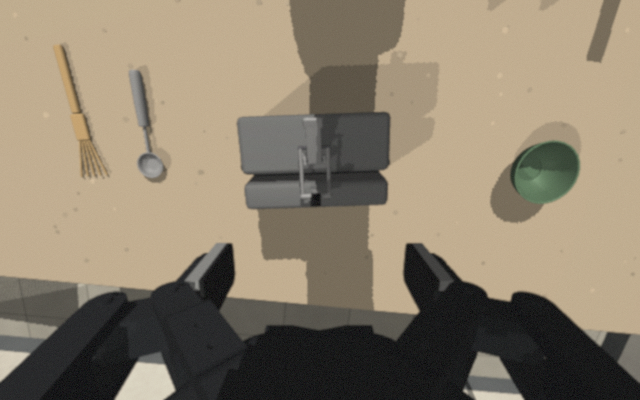

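The wrist view shows the case at px (238–389, 112–208), the lever at about (312,140), the loop bar near (315,194) and the tab near (316,199).

```bash
python3 - <<'E'
import cv2,numpy as np
a=cv2.imread("pics/w1.png")[105:215,230:395]
a=cv2.resize(a,None,fx=4.8,fy=4.8,interpolation=cv2.INTER_CUBIC);a=np.clip(a.astype(float)*1.7,0,255).astype(np.uint8);cv2.imwrite("pics/w1c.png",a)
E
```

```text
(no output)
```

View pics/w1c.png

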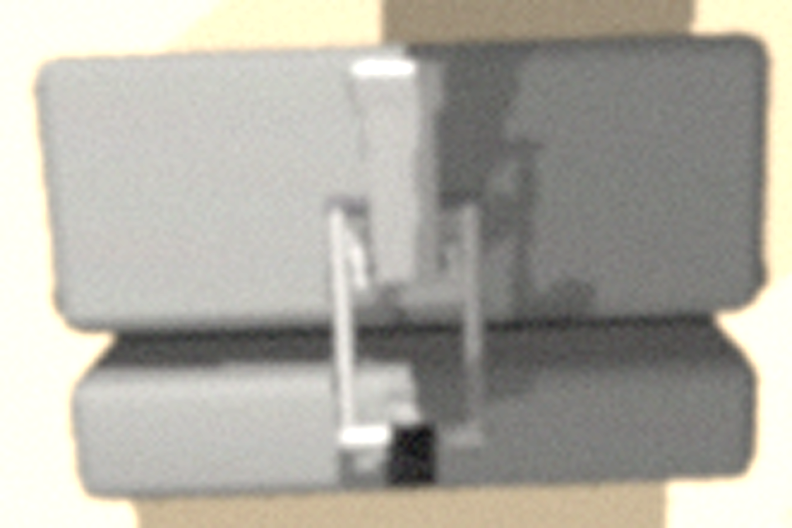

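```bash
cat >> h.py <<'E'
def wrist(n):
    d=np.load(n); T=np.eye(4);T[:3,:3]=R.from_rotvec(d["r"]).as_matrix();T[:3,3]=d["p"]
    return d["K"],d["k1"],np.linalg.inv(T@d["tool_from_camera"])
E
python3 - <<'E'
from h import *
W=wrist("w1.npz");S=load("scene0.npz");D=load("side0.npz")
w=lambda x,y,z:plane(*ray((230+x/4.8,105+y/4.8),*W),z)
wr=lambda x,y:ray((230+x/4.8,105+y/4.8),*W)
s=lambda x,y:ray((285+x/4,165+y/4),*S); d=lambda x,y:ray((270+(x-400)/4,160+y/4),*D)
ang=lambda a,b:np.degrees(np.arctan2(*(b-a)[1::-1]))
for n,a,b,z in(("front edge",(100,330),(700,315),160),("rear edge",(60,59),(750,38),160),("lid outer",(100,495),(720,476),160),("left/right ends",(52,195),(764,180),160),("lid ends",(78,430),(754,412),158),("bar",(340,437),(480,436),178)):
    A,B=w(*a,z),w(*b,z);print(n,A.round(1),B.round(1),((A+B)/2).round(1),np.linalg.norm(B-A).round(1),ang(A,B).round(2))
print("tip",w(385,68,196))
for q in((352,68),(415,68)):print(w(*q,196))
print("tip s+w",tri(wr(385,68),s(170,35)),"tip d+w",tri(wr(385,68),d(515,92)))
print("tabtop s+w",tri(wr(414,484),s(218,70)),"d+w",tri(wr(414,484),d(642,28)))
E
```

```text
front edge [ 619.3 -107.6  160. ] [595.3  74.4 160. ] [607.3 -16.6 160. ] 183.6 97.51
rear edge [ 540.6 -122.5  160. ] [513.6  75.9 160. ] [527.1 -23.3 160. ] 200.3 97.74
lid outer [ 672.3 -105.4  160. ] [645.4  88.9 160. ] [658.8  -8.3 160. ] 196.1 97.89
left/right ends [ 579.9 -123.6  160. ] [553.1  86.9 160. ] [566.5 -18.3 160. ] 212.1 97.26
lid ends [ 652.3 -113.6  158. ] [624.1  96.5 158. ] [638.2  -8.5 158. ] 212.0 97.63
bar [640.4 -30.9 178. ] [635.6  10.8 178. ] [638. -10. 178.] 41.9 96.48
tip [533.03466306 -27.35322516 196.        ]
[533.96113316 -36.06978781 196.        ]
[532.19216655 -19.42893012 196.        ]
tip s+w (array([534.39830558, -22.70446931, 195.82948541]), [np.float64(4.8474473645780956), np.float64(4.84744736457809)]) tip d+w (array([533.10346658, -27.25817025, 200.34795667]), [np.float64(0.08293195274362679), np.float64(0.08293195274387791)])
tabtop s+w (array([638.51539065,  -8.60682165, 224.04315209]), [np.float64(0.19526554646715383), np.float64(0.19526554646713554)]) d+w (array([637.55337385,  -7.8074719 , 220.52921902]), [np.float64(2.0694926439843284), np.float64(2.0694926439844523)])
```

Measurements agree: the case yaw is about 7.6° and the case origin is about (608,-14). The bar sits at case x≈30, z≈178, and the lever is near 0.43 rad, which fits the linkage lengths. Next I grasp the tab.

```bash
cat >> h.py <<'E'
PSI=np.radians(7.6);O=np.array([608.1,-14.0]);ROT=tool_down(PSI+np.pi/2)
def world(x,z,y=0.): c,s=np.cos(PSI),np.sin(PSI);return np.array([O[0]+c*x-s*y,O[1]+s*x+c*y,z])
PIV=np.array([-23.,174.])
def tab(bx,bz,L=36): # bar (case x,z) -> tab grip point (case x,z), lever angle
    b=np.array([bx,bz])-PIV;D=np.hypot(*b);th=np.arctan2(b[1],b[0])+np.arccos(np.clip((400+D*D-70.1**2)/(40*D),-1,1))
    pin=20*np.array([np.cos(th),np.sin(th)]);v=b-pin
    t=np.arctan2(v[1],v[0])+np.arctan2(9.5,69.5)
    g=np.array([bx-L*np.sin(t),bz+L*np.cos(t)]);return g,np.pi-th,t
def tcp(bx,bz): g,_,_=tab(bx,bz);return world(g[0],g[1]-19)
E
python3 - <<'E'
from h import *
from bench import *
for b in((30,178),(30,195),(38,196),(46,195),(46,162),(38,162)):print(b,tab(*b),tcp(*b).round(1))
p=tcp(30,178)
movep(p+[0,0,110],ROT);servo_line(p+[0,0,0],v=120)
print(get_eef_pos(),get_ft_force());f0=np.array(get_ft_force())
close();print("w",get_width(),get_gripper_force(),np.array(get_ft_force())-f0,get_eef_pos(),get_time_s())
r=get_ee_rot();q=get_eef_pos();d=grab_frame("wrist");s=grab_frame("side")
np.savez("w2.npz",p=q,r=r,**d)
a=cv2.resize(s["frame"][130:250,260:380],(400,400),interpolation=cv2.INTER_CUBIC);b=cv2.resize(d["frame"][:,120:520],(400,400))
cv2.imwrite("pics/g2.png",np.hstack([a,b])[:,:,::-1])
E
```

```text
(30, 178) (array([ 28.66754993, 213.97533289]), np.float64(0.5773767379532582), np.float64(0.037020957776405336)) [636.5 -10.2 195. ]
(30, 195) (array([ 20.28174135, 229.66345985]), np.float64(0.6060194909309122), np.float64(0.2733427953491867)) [628.2 -11.3 210.7]
(38, 196) (array([ 31.0322604 , 231.31926677]), np.float64(1.1052444460438662), np.float64(0.19477757652787503)) [638.9  -9.9 212.3]
(46, 195) (array([ 40.6009873 , 230.59284566]), np.float64(1.516147397475369), np.float64(0.1505405340245467)) [648.3  -8.6 211.6]
(46, 162) (array([ 57.41853942, 196.14113293]), np.float64(1.8830123692060754), np.float64(-0.32275620565786767)) [665.   -6.4 177.1]
(38, 162) (array([ 49.91784798, 195.97005887]), np.float64(1.5009942124167328), np.float64(-0.3374175148172337)) [657.6  -7.4 177. ]
[636.92436236 -10.29791894 195.81980219] [1.01865255 0.29150512 1.07735686]
w 12.6829959125682 58.402724862098694 [-2.09826758 -0.12457438  2.7156507 ] [636.55115452 -10.06714814 195.14514185] 5.0833
```

View pics/g2.png

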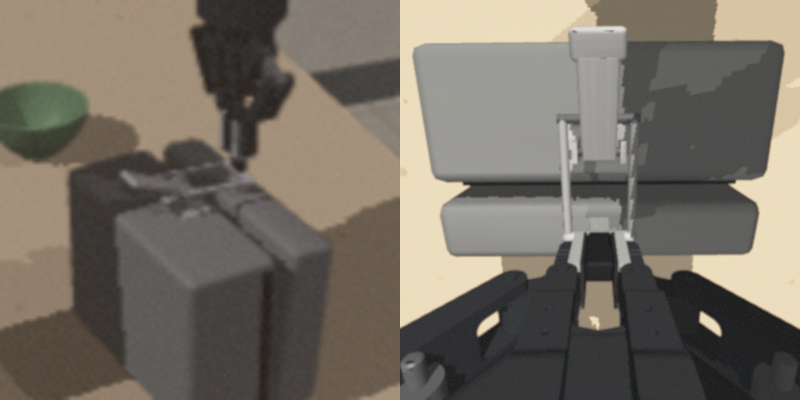

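The side crop shows the fingers on the tab. In the wrist view the tab is pinched centrally at (600,260), the case is symmetric about it, and the keeper shows at about (600,215). Next I check x against this close view, then carry the bar over.

```bash
python3 - <<'E'
from h import *
from bench import *
W=wrist("w2.npz")
cx=lambda px,z:(lambda p:(np.cos(PSI)*(p[0]-O[0])+np.sin(PSI)*(p[1]-O[1])).round(1))(plane(*ray(px,*W),z))
print("rear front edge(-1)",cx((320,180),160),"rear back(-85)",cx((320,43),160),"lid outer(55)",cx((320,253),159),"lid inner(13)",cx((200,200),160),"keeper top inner(22)",cx((320,200),174),"pin",cx((320,118),185))
start=np.array(get_eef_pos());off=start-tcp(30,178);print("off",off)
f0=np.array(get_ft_force())
for b in((30,184),(31,190),(33,195),(36,196),(39,196),(42,196),(45,195)):
    servo_line(tcp(*b),v=60);print(b,get_eef_pos().round(1),(np.array(get_ft_force())-f0).round(1),round(get_width(),1))
s=grab_frame("side");d=grab_frame("wrist");print(get_time_s())
a=cv2.resize(s["frame"][130:250,260:380],(400,400),interpolation=cv2.INTER_CUBIC);b=cv2.resize(d["frame"][:,120:520],(400,400))
cv2.imwrite("pics/g3.png",np.hstack([a,b])[:,:,::-1])
E
```

```text
rear front edge(-1) -2.4 rear back(-85) -80.9 lid outer(55) 49.0 lid inner(13) 10.8 keeper top inner(22) 6.8 pin -40.2
off [0.01839947 0.11517034 0.10255642]
(30, 184) [633.6 -10.4 200.9] [ 5.3 -0.7 -5.1] 12.7
(31, 190) [632.3 -10.6 206.3] [ 5.4  0.6 -6.2] 13.3
(33, 195) [632.9 -10.6 211.2] [ 5.  -0.4 -8.1] 12.4
(36, 196) [636.2 -10.2 212.3] [-1.9  1.  -2.1] 12.8
(39, 196) [639.9  -9.8 212.6] [-4.1  0.5  3.1] 13.3
(42, 196) [643.6  -9.2 212.7] [-1.7  1.7  1.3] 12.5
(45, 195) [647.5  -8.7 211.9] [-1.2  1.8  2.1] 12.6
7.0417
```

View pics/g3.png

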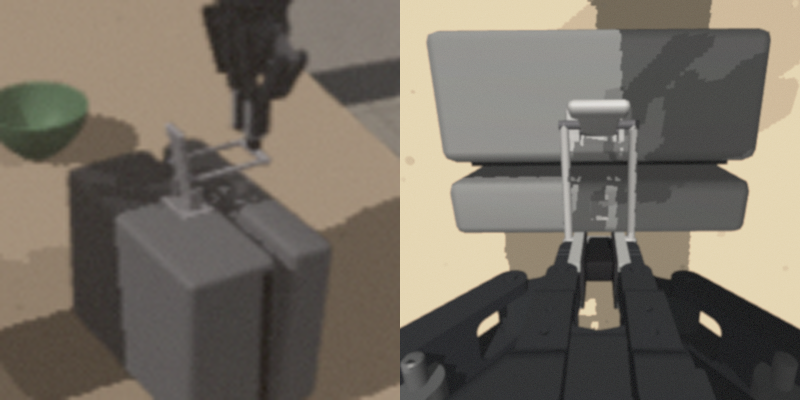

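The side crop shows the lever upright and the loop held out at (265,155), clear above the keeper. I'll lower it now in guarded steps.

```bash
python3 - <<'E'
from h import *
from bench import *
f0=np.array(get_ft_force());z=195.
servo_line(tcp(44.5,195),v=40)
while z>159:
    z-=3 if z>171 else 1.5
    servo_line(tcp(44.5,z),v=45);f=np.array(get_ft_force())-f0;print(z,get_eef_pos().round(1),f.round(1),round(get_width(),1))
    if f[2]>7 and z<170 or np.linalg.norm(f)>20:break
s=grab_frame("side");d=grab_frame("wrist");print(get_time_s())
a=cv2.resize(s["frame"][130:250,260:380],(400,400),interpolation=cv2.INTER_CUBIC);b=cv2.resize(d["frame"][:,120:520],(400,400))
cv2.imwrite("pics/g4.png",np.hstack([a,b])[:,:,::-1])
E
```

```text
192.0 [648.5  -8.5 209.1] [ 0.9 -0.3  0.9] 13.1
189.0 [650.   -8.4 206.2] [ 0.2 -0.5  0.6] 12.7
186.0 [651.5  -8.2 203.2] [1.4 0.  0.5] 13.0
183.0 [653.1  -8.  200.2] [-0.5  1.   2.1] 12.8
180.0 [654.7  -7.8 197.2] [0.5 0.8 2.5] 12.6
177.0 [656.3  -7.5 193.9] [ 0.9  1.2 -0.4] 12.7
174.0 [657.8  -7.3 190.7] [1.7 1.8 0.6] 12.8
171.0 [659.4  -7.1 187.5] [0.4 0.8 0.7] 12.9
169.5 [660.2  -6.9 185.9] [1.  0.9 0.7] 12.6
168.0 [660.9  -6.9 184.3] [-0.2  1.7  2.3] 12.7
166.5 [661.7  -6.7 182.5] [0.8 1.7 1.6] 12.4
165.0 [662.5  -6.6 180.8] [ 2.2  0.6 -0.3] 12.6
163.5 [663.3  -6.5 179.2] [2.2 0.6 2.6] 12.7
162.0 [664.2  -6.4 177.6] [3.  1.  2.6] 12.6
160.5 [665.9  -6.2 176.9] [5.2 1.8 9.9] 12.5
11.1417
```

View pics/g4.png

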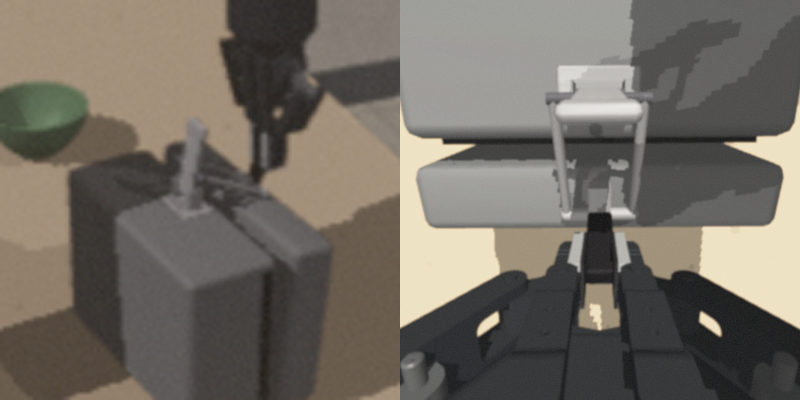

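The wrist view shows the bar at (600,215) resting on the lid top beyond the keeper at (598,198). The contact height of about 161 matches. Next I draw it back against the keeper and release.

```bash
python3 - <<'E'
from h import *
from bench import *
servo_line(tcp(44.5,162.2),v=40);f0=np.array(get_ft_force())
for x in(43,41.5,40,38.5,37,36):
    servo_line(tcp(x,162.2),v=40);f=np.array(get_ft_force())-f0;print(x,f.round(1),get_eef_pos().round(1))
    if f[0]>5:break
ungrasp();hold(.2);p=np.array(get_eef_pos());print("w",get_width(),get_ft_force())
servo_line(p+[0,0,120],v=200)
s=grab_frame("side")
q=get_eef_pos();r=get_ee_rot();d=grab_frame("wrist");np.savez("w5.npz",p=q,r=r,**d);print(q,get_time_s())
a=cv2.resize(s["frame"][130:250,260:380],(400,400),interpolation=cv2.INTER_CUBIC);b=cv2.resize(d["frame"][60:260,220:420],(400,400),interpolation=cv2.INTER_CUBIC)
cv2.imwrite("pics/g5.png",np.hstack([a,b])[:,:,::-1])
E
```

```text
43 [ 0.4 -1.5  1.7] [662.9  -6.6 177.8]
41.5 [1.7 0.3 3.2] [661.8  -6.8 178. ]
40 [2.9 0.  4.5] [660.8  -6.9 178.2]
38.5 [ 4.7 -0.5  4.9] [659.6  -7.1 178.5]
37 [6.  0.1 6.1] [658.4  -7.2 178.8]
w 85.22269802022875 [-0.43166074 -0.54998539  0.43156136]
[655.84485031  -7.39410053 295.59971957] 14.3917
```

View pics/g5.png

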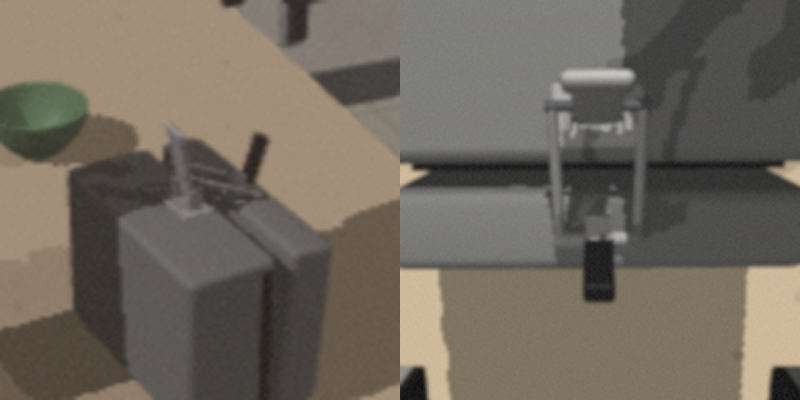

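The side crop shows the loop resting hooked with its tab leaning out at (255,160), and the wrist crop shows the bar beyond the keeper. The lever stands nearly upright at (178,165). I'll close the fingers and push the lever down along its arc.

```bash
python3 - <<'E'
from h import *
from bench import *
close()
servo_line(world(8,296),v=200);servo_line(world(8,226),v=150);f0=np.array(get_ft_force())
def P(a,r=52,e=0): return world(PIV[0]-r*np.cos(a)+(3-e)*np.sin(a)+11,PIV[1]+r*np.sin(a)+(3-e)*np.cos(a))
for a in np.r_[np.linspace(1.65,.15,11),.05,0]:
    servo_line(P(a),v=70);f=np.array(get_ft_force())-f0;print(round(a,2),get_eef_pos().round(1),f.round(1))
    if np.linalg.norm(f)>45:break
for e in np.arange(.7,6,.7):
    if f[2]>18:break
    servo_line(P(0,e=e),v=20);hold(.1);f=np.array(get_ft_force())-f0;print("e",e,get_eef_pos().round(1),f.round(1))
p=np.array(get_eef_pos());servo_line(p+[0,0,100],v=200);hold(.3)
s=grab_frame("side");d=grab_frame("wrist");print(get_eef_pos(),get_time_s())
a=cv2.resize(s["frame"][130:250,260:380],(400,400),interpolation=cv2.INTER_CUBIC);b=cv2.resize(d["frame"][:,120:520],(400,400))
cv2.imwrite("pics/g6.png",np.hstack([a,b])[:,:,::-1])
E
```

```text
1.65 [603.5 -14.6 226.5] [-0.2  1.3  0.6]
1.5 [595.6 -15.6 226.4] [ 0.5  1.2 -0.9]
1.35 [587.7 -16.7 225.5] [ 1.1  0.4 -0.6]
1.2 [580.2 -17.7 223.6] [ 0.7  0.6 -1. ]
1.05 [573.  -18.7 220.5] [ 0.1  1.  -0.4]
0.9 [566.3 -19.6 216.5] [ 0.8  0.5 -0.4]
0.75 [560.3 -20.4 211.5] [0.7 0.3 0.4]
0.6 [555.  -21.1 205.6] [ 0.8  0.  -0.8]
0.45 [550.7 -21.6 198.9] [ 0.8  0.8 -0.5]
0.3 [547.4 -22.  191.8] [-0.4  1.4 -1.2]
0.15 [545.3 -22.3 184.3] [-0.2  0.7 -0.2]
0.05 [544.7 -22.4 179.3] [ 0.4  1.1 -0.4]
0.0 [544.9 -22.5 177.1] [1.3 0.6 1.5]
e 0.7 [545.  -22.5 176.9] [-4.2  0.9 11.6]
e 1.4 [545.  -22.5 176.8] [-7.4  1.5 22.3]
[544.89052983 -22.56359901 276.41745995] 21.3
```

View pics/g6.png

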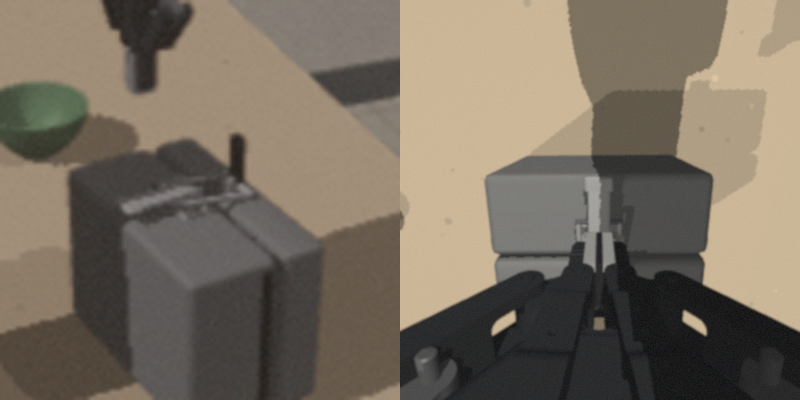

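The lever lies flat and the gap between the shells looks closed. I've used all ten views, so I'll confirm numerically from the earlier overhead pose by measuring how far the lid edge shifted and where the tab is.

```bash
python3 - <<'E'
from h import *
from bench import *
movep([600,-10,430],tool_down(np.radians(96)));hold(.3)
p=get_eef_pos();r=get_ee_rot();d=grab_frame("wrist");np.savez("w7.npz",p=p,r=r,**d);print(p,get_time_s())
for n in("w1.npz","w7.npz"):
    W=wrist(n);g=np.load(n)["frame"].astype(int)
    cx=lambda px,z:(lambda q:(np.cos(PSI)*(q[0]-O[0])+np.sin(PSI)*(q[1]-O[1])).round(1))(plane(*ray(px,*W),z))
    sat=g.max(2)-g.min(2)
    for c in(265,280,345,365):
        col=sat[100:225,c];k=np.where(col<14)[0]+100   # grey case pixels
        lum=g[150:195,c].sum(1)//3
        print(n,c,"grey rows",k.min(),k.max(),"lid outer x",cx((c,k.max()),159),"lum",lum[10:38].tolist())
    m=(g.max(2)<30);m[:100]=0;m[212:]=0;m[:,:295]=0;m[:,335:]=0;y,x=np.where(m);
    if len(y):print("black tab",x.min(),x.max(),y.min(),y.max(),len(y))
    m=(sat<14)&(g.mean(2)>125);m[:100]=0;m[212:]=0;m[:,:240]=0;m[:,390:]=0;y,x=np.where(m);print("bright",x.min() if len(x) else 0,x.max() if len(x) else 0,y.min() if len(y) else 0,y.max() if len(y) else 0)
    print(cv2.resize(g[110:205,296:335].mean(2).astype(np.uint8),(13,32),interpolation=cv2.INTER_AREA).tolist())
E
```

```text
[599.75861723 -10.01247881 429.551194  ] 22.3417
w1.npz 265 grey rows 117 207 lid outer x 50.6 lum [116, 117, 115, 114, 115, 116, 118, 116, 115, 114, 109, 94, 80, 68, 47, 36, 42, 48, 50, 47, 54, 68, 94, 103, 116, 123, 126, 123]
w1.npz 280 grey rows 116 207 lid outer x 51.3 lum [115, 116, 117, 116, 117, 115, 118, 115, 114, 112, 101, 85, 77, 58, 39, 41, 44, 47, 48, 55, 72, 92, 102, 110, 120, 123, 126, 124]
w1.npz 345 grey rows 113 205 lid outer x 50.7 lum [76, 79, 75, 70, 62, 59, 64, 57, 53, 50, 53, 39, 32, 40, 50, 49, 49, 49, 50, 49, 48, 56, 61, 64, 68, 71, 71, 74]
w1.npz 365 grey rows 112 204 lid outer x 50.0 lum [73, 70, 73, 73, 72, 76, 72, 75, 68, 66, 53, 42, 37, 47, 48, 49, 51, 47, 51, 53, 52, 58, 67, 68, 69, 71, 74, 73]
black tab 313 319 194 204 49
bright 240 315 116 197
[[148, 147, 148, 147, 115, 82, 83, 83, 83, 82, 82, 81, 80], [131, 131, 130, 128, 113, 98, 74, 66, 67, 65, 62, 62, 60], [121, 121, 128, 142, 142, 139, 109, 75, 68, 61, 59, 58, 58], [119, 118, 130, 149, 148, 147, 133, 91, 80, 61, 60, 61, 60], [119, 118, 112, 120, 120, 120, 115, 95, 82, 61, 60, 61, 60], [118, 117, 1
[... 3559 characters left out ...]
 [93, 105, 114, 60, 60, 70, 69, 68, 68, 67, 87, 76, 53], [49, 84, 114, 46, 40, 43, 44, 43, 42, 43, 76, 70, 39], [82, 99, 119, 80, 86, 88, 75, 53, 51, 53, 75, 74, 53], [124, 118, 127, 114, 120, 125, 113, 66, 58, 58, 68, 69, 59], [122, 121, 128, 109, 118, 121, 115, 77, 60, 59, 64, 68, 62], [120, 118, 129, 108, 115, 126, 141, 107, 63, 60, 64, 68, 64], [120, 118, 130, 108, 107, 127, 144, 106, 65, 62, 65, 71, 63], [118, 121, 148, 153, 152, 103, 76, 60, 60, 78, 84, 80, 67], [116, 115, 127, 130, 125, 61, 27, 23, 56, 84, 86, 81, 75], [115, 109, 82, 78, 78, 42, 30, 21, 50, 75, 74, 75, 75], [102, 100, 91, 86, 84, 47, 34, 25, 49, 74, 74, 75, 75], [92, 94, 92, 93, 93, 62, 53, 50, 78, 99, 100, 101, 100]]
```

The lid edge has moved in 7–8 mm and is holding with nothing touching it. As a last check I'll touch the lever to confirm it stayed flat (first contact near z=177), then hand in.

```bash
python3 - <<'E'
from h import *
from bench import *
P=lambda z:world(PIV[0]-41,z)
movep(P(260),ROT);servo_line(P(184),v=150);hold(.2);f0=np.array(get_ft_force())
for z in(181,179,178,177,176.3,175.6):
    servo_line(P(z),v=25);hold(.1);f=np.array(get_ft_force())-f0;print(z,get_eef_pos().round(1),f.round(1))
    if f[2]>18:break
servo_line(P(290),v=200);hold(.5);print(get_width(),get_ft_force(),get_time_s())
W=wrist("w7.npz")
def proj(x,z):
    q=W[2]@np.r_[world(x,z),1];return cv2.projectPoints(q[None,:3],np.zeros(3),np.zeros(3),W[0],np.array([float(W[1]),0,0,0]))[0].ravel().round(1)
print("tip flat",proj(-85,177),"tip .17",proj(-84,187),"bar hooked",proj(26,164),"tab top",proj(26,211))
close_job()
E
```

```text
181 [544.7 -22.5 181. ] [ 0.4 -0.2 -0.4]
179 [544.6 -22.5 179. ] [ 0.6 -0.5 -0.4]
178 [544.7 -22.5 178. ] [ 0.2 -0.4 -0.7]
177 [544.8 -22.5 177.1] [-0.9 -0.5  1.7]
176.3 [544.8 -22.5 176.9] [-4.7  0.6 13.6]
175.6 [544.9 -22.5 176.7] [-8.7  0.5 23.3]
-0.17954686543867313 [ 0.42329565 -0.64220747 -0.21117276] 27.2917
tip flat [313.4 112.6] tip .17 [313.3 113.2] bar hooked [316.1 191.1] tab top [315.8 199.7]
the job is handed in; nothing more can be done
```

I handed the job in at 27 s of 51: the loop is hooked behind the keeper and released, the lever is flat at its stop and stayed down when I touched it again, and the lid edge was drawn in about 7–8 of its 10 mm (to within about 2 mm); I never touched the bowl, spoon or fan, but did not re-measure their positions.

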